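# Shut the oil bottle and put it back in its caddy

## Task

The yellow oil bottle was left lying on the bench with its red push-pull cap popped up, and a long socket is standing in its bay of the blue caddy. Put the socket in the empty half of the cardboard box, and stand the yellow bottle upright in the freed bay, all the way down, with its red cap pressed fully shut. Leave the white and the green bottle standing in their bays.

Things in the scene. Friction and masses are not known exactly. Their poses are not given: they have to be found in the camera images.
- bottle: Yellow square plastic bottle, 0.29 kg, lying on a flat side, spout roughly away from the robot. Origin: centre of its foot (bottom face). x runs from foot to cap (up when upright); y, z square to its flat sides. Along x: body 44 x 44 mm from 0 to 92 mm, tapering shoulder to 104, round black collar 28 mm in diameter 104 to 134, then the red cap.
- cap (a joint): Slide of the red push-pull cap along the bottle's axis, in m: 0.009 = popped up all the way (it starts open, 0.0065 to 0.009), 0 = pressed fully shut. A tight detent fit holds it wherever it is left: it takes about 6 to 8 N to push, and stops hard when home.
- cap_top (a point): Centre of the red cap's flat top. The cap is 20 mm in diameter with a 24 mm rim, 21 mm tall; its top is 165 mm from the bottle's foot when popped up all the way and 156 mm when shut.
- caddy: Blue open-topped caddy fixed to the bench, 68 x 216 mm and 50 mm high, with three bays in a row along its y axis. Origin: centre of its underside. z up.
- bay0 (a point): Centre of the inner floor (5 mm above the bench) of the bay at the caddy's -y end. Each bay is 58 x 58 mm inside, square to the caddy, walls 5 mm thick; pitch 74 mm.
- bay1 (a point): The same for the middle bay.
- bay2 (a point): The same for the bay at the caddy's +y end.
- socket: Long dark steel socket with a red band, a cylinder 34 mm in diameter and 100 mm tall, 0.32 kg, standing in one of the bays (which one varies; that bay is the yellow bottle's) so that its top sticks 55 mm out of it. Origin: centre of its underside, z up along it.
- socket_mid (a point): The middle of the long socket, on its axis, 50 mm above its underside.
- box: Cardboard box fixed to the bench, 112 x 176 mm, 45 mm high, walls and floor 4 mm, split across its middle into two halves along its y axis: the +y half is full of short sockets, the -y half is empty (104 x 82 mm inside). Origin: centre of its underside.
- box_free (a point): Centre of the inner floor of the box's empty half, 4 mm above the bench.
- bottle_b: White bottle, same shape, standing in a bay with its black cap shut (156 mm tall). Origin: centre of its foot, z up.
- bottle_c: Green bottle with a white label, same shape, standing in a bay with its black cap shut (156 mm tall). Origin: centre of its foot, z up.
Mind the look-alikes: they are no part of the job. Leave any pink look-alike of the bottle_c alone. Of the things like the box, leave any that is turquoise; of the rest the larger one is meant.

How it is judged:
By the outcome, as a careful person would: the job done as asked, in the order asked, and still so for the second after the job is handed in, with the robot touching nothing.
It also fails if it takes over 70 s, if anything falls off the work surface, if the arm or the gripper's body presses on something with over 40 N, if the wrist force passes 120 N, or if a joint passes its speed limit or range.

## Robot

A 6-joint arm with a two-finger parallel gripper is mounted at the origin on the work surface. World frame = base frame: x ahead of the robot, y to its left, z up, the work surface at z = 0. Lengths are in m, angles in degrees, forces in N, time in s.
With the tool pointing down it reaches from about 0.3 to 0.75 m from the base axis. Payload 8.5 kg.
Tool frame: the origin (TCP) lies at the very end of the fingers, on their centre line; the grasp point (between the pads) lies 19 mm behind it; z points along the fingers, y is the line along which they close (so a half turn about z gives the same grasp; the last joint's range is limited). The gripper opens to 85 mm and grips with 20 to 120 N. Pads are 22 mm wide; open, the fingers measure 114 mm over their backs; the gripper's body (76 mm by 85 mm) begins 54 mm behind the grasp point. The pads swing forward as they close: fully open they stand 13 mm farther back than shut.
Start: joints at [54.929, 21.807, 74.336, -0, 83.858, -12.336], TCP at [0.213, 0.507, 0.231] pointing down, gripper open.
Joint ranges: [-178.18, 178.18], [-50.72, 133.34], [12.68, 142.11], [-81.47, 261.47], [9.98, 163.14], [-165.26, 165.26]. Speed limits (degrees/s): [136.94, 136.94, 180, 180, 180, 180].

## Interface

Orientations are given as a 3x3 rotation matrix whose columns are the frame's x, y, z axes.
In Python, from rig import observe, cams, ticket gives the robot as it stands.
- The arm moves only by the tool move_arm, never from a script. Its arguments are lists of equal length, an entry for each row: "jaw": the finger opening in cm, from 0 to 8.54; "dp": the shift along the tool's x, y, z in cm, a list of three; "turn": the turn, a rotation vector about the tool's x, y, z in rad, a list of three. In form: {"jaw": [jaw, ...], "dp": [[tx, ty, tz], ...], "turn": [[wx, wy, wz], ...]}. A call has 1 to 12 rows; each row shifts and turns the commanded pose from where the row before left it, along the tool's axes as they then stand; what a row does not reach is not made up. A row lasts 1/12 s, in which the tool goes at most 41.7 mm and 7.16 degrees, less where a joint would pass 70% of its speed; a pose out of reach is approached as far as the arm can. A call is refused whole if a number of a shift passes 4.17 or a number of a turn 0.125, either way. A call with a gripper value outside its range is refused whole. The fingers move at their own pace and stop on an object; "force" is the grip in N (left out, the last holds). Time passes only in rows, so rows that do not move let the fingers close. It gives the time, the measured TCP pose, the force, the opening and the grip force at its end, in the units of the state.
- observe(): the state, without advancing time (a new reading comes with each control period).
- cams.get_image(name): name is "scene" or "top" or "wrist"; returns (picture, depth): 400x640x3 uint8, red, green, blue; 400x640 float32, m along the optical axis (not along the pixel's ray), 0 where there is no reading.
- cams.calibration(name): a dict with "vertical_fov" (degrees; the focal length in pixels is half the picture's height over the tangent of half this angle, whatever the lens; pixels are square), "cx", "cy" (the principal point, pixels), "view" (4x4, takes a point from world to camera coordinates); the wrist camera has in their place "tool_from_camera" (4x4, takes a point from camera to tool coordinates, whose origin is the TCP and whose axes are the flange's). Camera axes: x right, y up, looking along -z (the intrinsics and any distortion apply to the point x, -y, -z); pixel columns grow to the right and rows downward; lengths in m; the calibration is good to about 2 mm. The wrist camera is an equidistant fisheye: a pixel r from the principal point sees the ray r / f radians off the axis. A picture is of the moment at which its call begins: read the wrist's pose just before it. calibration takes no time and is no camera call.
- ticket.close_job(): hands the job in; it is judged then, once.
Trained networks look in the newest picture that a camera, given by its name, has taken for a name from the list of things; names that differ only in an ending like _2 or _b are one class to them, and where a whole thing is asked for, a point or a joint stands for the part that bears it (a point fixed in the world has none). Each returns a list of dicts, best first, with "p" (0 to 1); they miss things now and then, are a little off and sometimes report something else, mostly with a low value. They report only what shows in the picture. A call takes as long as a camera call. They do not tell look-alikes from the thing itself.
- cams.spot_in(camera, query): "box" ([centre column, centre row, width, height] as shares, 0 to 1, of the picture: columns of its width, rows of its height, round what is visible of it).
- cams.outline_of(camera, query): "mask" (400x640 bool, what is visible of it) and "box" ([centre column, centre row, width, height] as shares, 0 to 1, of the picture: columns of its width, rows of its height, round what is visible of it).
- cams.mark_of(camera, query): "location" ([column, row] as shares, 0 to 1, of the picture: columns of its width, rows of its height: a listed point, or the origin of a listed thing).
The state is a dict: "time_s": time; "q": joint angles; "qvel": joint speeds; "joint_efforts": joint torques, N m; "position": TCP position; "tool_rot": TCP orientation; "ft_force": force on the tool from outside, world axes, zero at the start; "wrist_torque": the same for the moment, N m; "grip_width": finger opening in m; "gripper_force": force on a finger pad.
Only numpy, scipy, OpenCV 4.12 (cv2) and the standard library are available. Lean on these libraries where they do the work, as an engineer would, in place of code of your own. Each camera call takes 0.05 s, during which the arm holds its last target. There are 200 camera calls.

## Working session

There is one attempt and no reset: what is moved stays moved. The work goes in short steps, Python scripts to look and compute and a tool call to move; the robot and the scene stay as the last step left them, time stands still between calls to the robot, and variables do not carry over. Pictures are saved under pics/ and viewed, at most 10 in all, crops included, and the job is handed in when it is done.

Besides the shell and the picture viewer there is one more tool, called after "Call:" by a JSON object that holds its "fn" and its "kwargs", one argument or row to a line. move_arm: Moves the arm, as the interface text tells. Its arguments: {"type":"object","properties":{"jaw":{"type":"array","items":{"type":"number"}},"dp":{"type":"array","items":{"type":"array","items":{"type":"number"}}},"turn":{"type":"array","items":{"type":"array","items":{"type":"number"}}},"force":{"type":"number"}},"required":["jaw","dp","turn"]}

```bash
mkdir -p pics; cat > h.py <<'E'
import numpy as np, cv2
from rig import observe, cams, ticket
def pts(name):
    """picture, world point per pixel (scene/top)"""
    im,d=cams.get_image(name); c=cams.calibration(name)
    h,w=d.shape; f=h/2/np.tan(np.radians(c["vertical_fov"])/2)
    v,u=np.mgrid[:h,:w]; u=u+.5; v=v+.5
    P=np.stack([(u-c["cx"])/f*d,-(v-c["cy"])/f*d,-d,np.ones_like(d)],-1)
    return im,d,(P@np.linalg.inv(c["view"]).T)[...,:3]
def save(n,im): cv2.imwrite(f"pics/{n}.png",cv2.cvtColor(im,cv2.COLOR_RGB2BGR))
E
python3 - <<'E'
from h import *
for n in("top","scene"):
    c=cams.calibration(n);print(n,{k:(v if k!="view" else 0) for k,v in c.items()})
    im,d,P=pts(n);save(n+"0",im);np.save(n+"0.npy",P)
    for q in("bottle","cap","caddy","socket","box","bottle_b"):
        for r in cams.spot_in(n,q)[:4]:
            b=np.array(r["box"])*[640,400,640,400];u,v=b[:2].astype(int)
            print(q,round(r["p"],2),b.round(),P[v,u].round(3))
s=observe();print(s["time_s"],s["position"],s["tool_rot"],s["grip_width"])
E
```

```text
top {'vertical_fov': 48.164767263733836, 'cx': 320.5703347370695, 'cy': 198.24582376439216, 'view': 0}
bottle 0.93 [277. 155.  21.  23.] [0.582 0.095 0.138]
bottle 0.89 [391. 176.  33.  60.] [ 0.535 -0.202  0.042]
bottle 0.71 [302. 161.  20.  28.] [0.563 0.032 0.142]
bottle 0.69 [320. 210.  22.  20.] [ 0.443 -0.008  0.155]
cap 0.63 [379. 151.   8.  13.] [ 0.603 -0.171  0.032]
caddy 0.94 [276. 156.  84.  47.] [0.58  0.098 0.134]
socket 0.8 [247. 149.  17.  22.] [0.603 0.173 0.105]
socket 0.57 [393. 177.  33.  57.] [ 0.53  -0.205  0.04 ]
box 0.96 [211. 233.  80.  53.] [0.394 0.282 0.035]
box 0.88 [189. 168.  52.  39.] [0.569 0.34  0.031]
box 0.76 [407. 267.  73.  44.] [ 0.29  -0.236  0.032]
bottle_b 0.93 [277. 155.  21.  23.] [0.582 0.095 0.138]
bottle_b 0.89 [391. 176.  33.  60.] [ 0.535 -0.202  0.042]
bottle_b 0.71 [302. 161.  20.  28.] [0.563 0.032 0.142]
bottle_b 0.69 [320. 210.  22.  20.] [ 0.443 -0.008  0.155]
scene {'vertical_fov': 46.65966650519056, 'cx': 317.2520268821203, 'cy': 197.98439202218924, 'view': 0}
bottle 0.88 [313. 188.  18.  64.] [ 0.472 -0.017  0.089]
bottle 0.75
[... 211 characters left out ...]
y 0.95 [388. 215.  93.  58.] [0.621 0.072 0.039]
socket 0.78 [414. 185.  18.  34.] [0.624 0.164 0.079]
box 0.68 [193. 223.  94.  69.] [ 0.292 -0.238  0.013]
box 0.62 [440. 171.  46.  36.] [0.594 0.343 0.019]
box 0.58 [374. 154.  64.  45.] [0.411 0.285 0.027]
bottle_b 0.88 [313. 188.  18.  64.] [ 0.472 -0.017  0.089]
bottle_b 0.75 [389. 181.  33.  54.] [0.601 0.094 0.111]
bottle_b 0.7 [278. 261.  70.  38.] [ 0.555 -0.203  0.041]
bottle_b 0.59 [363. 193.  27.  50.] [0.584 0.022 0.106]
0.7 [0.21252286 0.50724474 0.23131971] [[-9.22321919e-01  3.86422407e-01 -3.36088793e-05]
 [ 3.86422407e-01  9.22321919e-01 -4.59416784e-06]
 [ 2.92229167e-05 -1.72245258e-05 -9.99999999e-01]] 0.08542245185552078
```

```bash
python3 - <<'E'
import cv2
a=cv2.imread('pics/top0.png')[100:310,140:460]
cv2.imwrite('pics/top0c.png',cv2.resize(a,None,fx=2.5,fy=2.5,interpolation=cv2.INTER_CUBIC))
E
```

```text
(no output)
```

View pics/top0c.png

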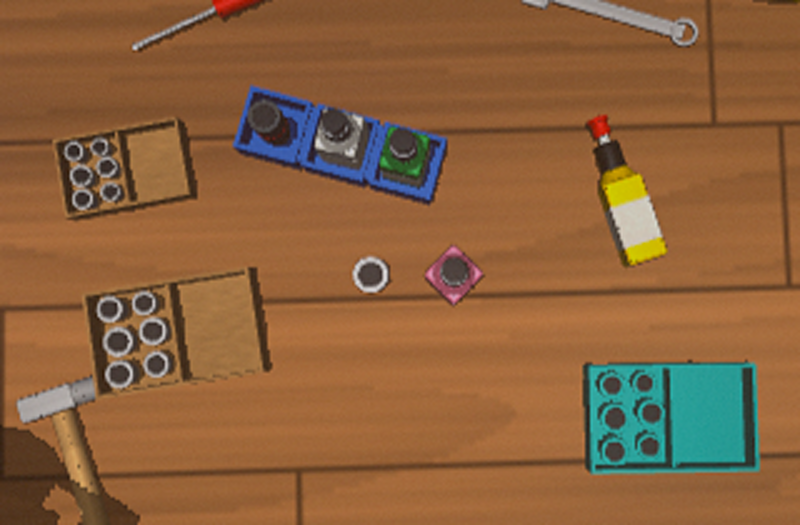

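View pics/scene0.png

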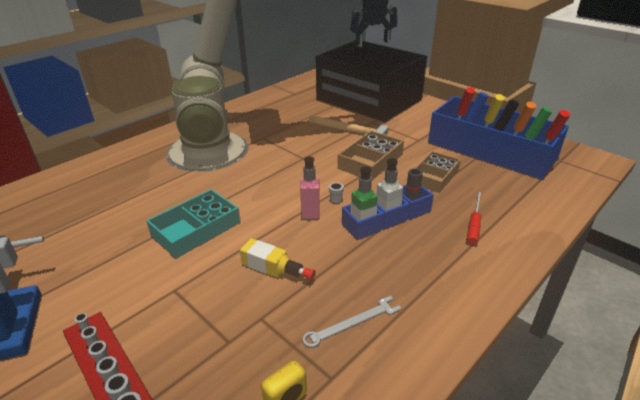

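Candidates in the top picture:
- **Bottle:** yellow lying at (391,176), which is the one meant. White (277,155), green (302,161) and pink (320,210) are not.
- **Long socket:** dark, in the bay at (247,149). The short ring at (288,209) is not it.
- **Box:** large cardboard (211,233) is the one meant. Small cardboard (189,168) and turquoise (407,267) are not.

The 2.5x crop confirms these by colour and size. Next I measure the poses.

```bash
python3 - <<'E'
from h import *
P=np.load("top0.npy");im=cv2.cvtColor(cv2.imread("pics/top0.png"),cv2.COLOR_BGR2RGB)
H=cv2.cvtColor(im,cv2.COLOR_RGB2HSV);h,s,v=H[...,0].astype(int),H[...,1],H[...,2]
vv,uu=np.mgrid[:400,:640]
def reg(u0,u1,v0,v1): return (uu>=u0)&(uu<=u1)&(vv>=v0)&(vv<=v1)
def rect(m,t):
    X=P[m];print(t,m.sum(),"z",np.percentile(X[:,2],[5,50,95]).round(4));
    r=cv2.minAreaRect((X[:,:2]*1000).astype(np.float32));print("   ",r);return X
blue=(abs(h-112)<12)&(s>120)&reg(225,325,125,185)
rect(blue&(P[...,2]>.04)&(P[...,2]<.06),"caddy rim")
rect(reg(165,255,200,265)&(P[...,2]>.036)&(P[...,2]<.055),"box rim")
rect(reg(238,258,135,162)&(P[...,2]>.095),"socket top")
y=((h>20)&(h<35)&(s>150)&reg(370,415,140,215))
rect(y,"yellow")
b=reg(365,415,140,212)&(P[...,2]>.012)
X=rect(b,"bottle all")
rect(b&(P[...,2]>.036),"bottle top face")
r=((h<6)|(h>174))&(s>150)&reg(370,390,140,165)
X=rect(r,"red");print(X.mean(0))
for q in("bottle","cap_top","socket","bay2","bay1","bay0","box_free","box","caddy","socket_mid"):
    cc=cams
    for n in("top",):
        if q=="bottle": cams.get_image(n)
        c=cams.calibration(n);f=200/np.tan(np.radians(c["vertical_fov"])/2);Vi=np.linalg.inv(c["view"])
        z={"bottle":.022,"cap_top":.022,"socket":.005,"socket_mid":.055,"box_free":.004,"box":0,"caddy":0}.get(q,.005)
        for k in cams.mark_of(n,q)[:2]:
            u,w=np.array(k["location"])*[640,400]
            d=Vi[:3,:3]@[(u-c["cx"])/f,-(w-c["cy"])/f,-1];o=Vi[:3,3]
            print(q,round(k["p"],2),int(u),int(w),(o+d*(z-o[2])/d[2]).round(4))
E
```

```text
caddy rim 585 z [0.045  0.05   0.0544]
    ((590.9000244140625, 104.13218688964844), (216.42103576660156, 68.48030853271484), 73.2815933227539)
box rim 934 z [0.0368 0.0423 0.0486]
    ((394.85101318359375, 283.47515869140625), (112.10398864746094, 177.57716369628906), 7.830914497375488)
socket top 151 z [0.1006 0.1054 0.1101]
    ((499.9881896972656, 102.23191833496094), (295.9227294921875, 32.05543518066406), 33.6320686340332)
yellow 346 z [0.0287 0.0437 0.0478]
    ((477.21673583984375, -104.90629577636719), (105.58850860595703, 269.09063720703125), 17.87624740600586)
bottle all 893 z [0.0255 0.0432 0.0483]
    ((503.68255615234375, -92.89271545410156), (164.2577362060547, 261.8980712890625), 17.675716400146484)
bottle top face 661 z [0.0375 0.0443 0.0489]
    ((454.6871337890625, -139.75796508789062), (142.17971801757812, 291.4037780761719), 51.204036712646484)
red 54 z [0.0251 0.0306 0.0359]
    ((606.149169921875, -177.60223388671875), (20.187034606933594, 25.501291275024414), 16.414636611938477)
[ 0.60564206 -0.17547561  0.03004479]
bottle 0.86 299 164 [0.5745 0.0431 0.022 ]
bottle 0.85 279 156 [0.5964 0.0977 0.022 ]
cap_top 0.39 381 149 [ 0.6106 -0.1818  0.022 ]
socket 0.69 251 150 [0.6204 0.1751 0.005 ]
bay2 0.72 277 157 [0.5975 0.1036 0.005 ]
bay2 0.61 248 155 [0.6067 0.1828 0.005 ]
bay1 0.72 277 157 [0.5975 0.1036 0.005 ]
bay1 0.61 248 155 [0.6067 0.1828 0.005 ]
bay0 0.72 277 157 [0.5975 0.1036 0.005 ]
bay0 0.61 248 155 [0.6067 0.1828 0.005 ]
box_free 0.76 230 229 [0.405  0.2343 0.004 ]
box_free 0.68 204 166 [0.5778 0.304  0.004 ]
box 0.87 216 233 [0.3944 0.2747 0.    ]
box 0.82 192 168 [0.5748 0.3383 0.    ]
caddy 0.86 278 159 [0.5922 0.102  0.    ]
socket_mid 0.5 248 150 [0.6094 0.1766 0.055 ]
```

```bash
python3 - <<'E'
from h import *
P=np.load("top0.npy");X=P.reshape(-1,3)
def near(c,r,z0,z1): return X[(np.hypot(X[:,0]-c[0],X[:,1]-c[1])<r)&(X[:,2]>z0)&(X[:,2]<z1)]
def rect(A,t): print(t,len(A),"z",np.median(A[:,2]).round(4),"med",np.median(A,0).round(4),cv2.minAreaRect((A[:,:2]*1000).astype(np.float32)))
S=near((.612,.175),.035,.098,.115);rect(S,"socket top")
print(cv2.minEnclosingCircle((S[:,:2]*1000).astype(np.float32)))
B=near((.535,-.20),.11,.012,.06);rect(B,"bottle all")
T=near((.535,-.20),.11,.038,.052);rect(T,"top face")
for c,n in(((.591,.104),"white"),((.57,.033),"green")):
    A=near(c,.035,.14,.17);rect(A,n+" cap")
    A=near(c,.035,.085,.1);rect(A,n+" shoulder")
E
```

```text
socket top 146 z 0.1054 med [0.6097 0.1752 0.1054] ((609.419189453125, 175.08998107910156), (32.56918716430664, 31.551170349121094), 27.869464874267578)
((609.3992919921875, 175.22280883789062), 17.020416259765625)
bottle all 877 z 0.043 med [ 0.5167 -0.1969  0.043 ] ((536.6500244140625, -196.10055541992188), (164.0252685546875, 45.28780746459961), 16.80834197998047)
top face 601 z 0.0444 med [ 0.5049 -0.2052  0.0444] ((534.0176391601562, -197.2406463623047), (158.6189422607422, 44.61991882324219), 16.06063461303711)
white cap 89 z 0.1607 med [0.592  0.1006 0.1607] ((592.6212158203125, 100.30130767822266), (24.046348571777344, 21.87596893310547), 59.30083084106445)
white shoulder 100 z 0.0965 med [0.5798 0.0915 0.0965] ((592.4605102539062, 101.19480895996094), (44.13010025024414, 43.77931213378906), 75.73724365234375)
green cap 91 z 0.1612 med [0.5709 0.0346 0.1612] ((571.8142700195312, 34.82536315917969), (22.61394691467285, 25.662378311157227), 50.917476654052734)
green shoulder 96 z 0.097 med [0.5611 0.031  0.097 ] ((571.7178955078125, 34.98009490966797), (43.38945388793945, 44.42881393432617), 74.31648254394531)
```

```bash
cat >> h.py <<'E'
from scipy.spatial.transform import Rotation as Ro
def log():
    import json; s=observe()
    open("log.txt","a").write(json.dumps([list(s["q"]),list(s["position"]),np.array(s["tool_rot"]).tolist()])+"\n"); return s
def go(p=None,R=None):
    """dp (cm) in present tool axes, and turn to R"""
    s=log();R0=np.array(s["tool_rot"]);p0=np.array(s["position"])
    print("t",round(s["time_s"],2),"p",p0.round(4),"q",np.round(s["q"],1),"F",np.round(s["ft_force"],1),"w",round(s["grip_width"],4))
    if p is not None: print("dp cm",(R0.T@(np.array(p)-p0)*100).round(2),"n",np.linalg.norm(p-p0)/.0417)
    if R is not None: print("turn",Ro.from_matrix(R0.T@R).as_rotvec().round(4)); print("dp after turn",(np.array(R).T@(np.array(p)-p0)*100).round(2))
def down(yaw):
    """tool down, y axis at yaw deg"""
    a=np.radians(yaw);y=np.array([np.cos(a),np.sin(a),0]);z=np.array([0,0,-1.]);return np.stack([np.cross(y,z),y,z],1)
E
python3 - <<'E'
from h import *
go([.6094,.175,.2313],down(-16.7))
E
```

```text
t 1.25 p [0.2125 0.5073 0.2313] q [ 54.9  21.8  74.3  -0.   83.9 -12.3] F [-0.4 -0.5  0.6] w 0.0854
dp cm [-49.44 -15.31   0.  ] n 12.41219679938416
turn [ 0.     -0.      1.4655]
dp after turn [-20.42  47.56   0.  ]
```

Call:
{"fn": "move_arm", "kwargs": {
  "jaw": [6.5, 6.5, 6.5, 6.5, 6.5, 6.5, 6.5, 6.5, 6.5, 6.5, 6.5, 6.5],
  "dp": [
    [-3.95, -1.24, 0],
    [-3.95, -1.24, 0],
    [-3.95, -1.24, 0],
    [-3.95, -1.24, 0],
    [-3.95, -1.24, 0],
    [-3.95, -1.24, 0],
    [-3.95, -1.24, 0],
    [-3.95, -1.24, 0],
    [-3.95, -1.24, 0],
    [-3.95, -1.24, 0],
    [-3.95, -1.24, 0],
    [-3.95, -1.24, 0]
  ],
  "turn": [
    [0, 0, 0],
    [0, 0, 0],
    [0, 0, 0],
    [0, 0, 0],
    [0, 0, 0],
    [0, 0, 0],
    [0, 0, 0],
    [0, 0, 0],
    [0, 0, 0],
    [0, 0, 0],
    [0, 0, 0],
    [0, 0, 0]
  ]
}}

```text
time_s: 2.25
position: [0.5935, 0.1852, 0.2314]
tool_rot: [[-0.922, 0.387, 0.0], [0.387, 0.922, 0.0], [-0.0, 0.0, -1.0]]
ft_force: [0.3, 1.0, 0.5]
grip_width: 0.0654
gripper_force: 0.0
```

Call:
{"fn": "move_arm", "kwargs": {
  "jaw": [6.5, 6.5, 6.5, 6.5, 6.5, 6.5, 6.5, 6.5, 6.5, 6.5, 6.5, 6.5],
  "dp": [
    [0, 0, 0],
    [0, 0, 0],
    [0, 0, 0],
    [0, 0, 0],
    [0, 0, 0],
    [0, 0, 0],
    [0, 0, 0],
    [0, 0, 0],
    [0, 0, 0],
    [0, 0, 0],
    [0, 0, 0],
    [0, 0, 0]
  ],
  "turn": [
    [0, 0, 0.122],
    [0, 0, 0.122],
    [0, 0, 0.122],
    [0, 0, 0.122],
    [0, 0, 0.122],
    [0, 0, 0.122],
    [0, 0, 0.122],
    [0, 0, 0.122],
    [0, 0, 0.122],
    [0, 0, 0.122],
    [0, 0, 0.122],
    [0, 0, 0.122]
  ]
}}

```text
time_s: 3.25
position: [0.5922, 0.1868, 0.2312]
tool_rot: [[0.292, 0.956, -0.0], [0.956, -0.292, -0.0], [-0.0, -0.0, -1.0]]
ft_force: [-0.7, -0.5, 1.4]
grip_width: 0.0646
gripper_force: 0.0
```

```bash
python3 - <<'E'
from h import *
go([.6094,.175,.066],down(-16.7))
im,d=cams.get_image("wrist");save("w1",im);print(cams.calibration("wrist"))
E
```

```text
t 3.25 p [0.5922 0.1868 0.2312] q [ 6.6 29.1 62.1 -0.  88.8 23.6] F [-0.7 -0.5  1.4] w 0.0646
dp cm [-0.63  1.99 16.52] n 3.994212982180501
turn [-0.0001  0.0001 -0.0046]
dp after turn [-0.64  1.98 16.52]
{'vertical_fov': 65.70646984690485, 'cx': 318.1130877588696, 'cy': 198.38975981250556, 'tool_from_camera': array([[-4.68786047e-04,  9.59758026e-01,  2.80827905e-01,
         7.24942808e-02],
       [ 9.99999134e-01,  7.95324642e-04, -1.04880449e-03,
        -1.10629493e-03],
       [-1.22994788e-03,  2.80827170e-01, -9.59757567e-01,
        -1.42298318e-01],
       [ 0.00000000e+00,  0.00000000e+00,  0.00000000e+00,
         1.00000000e+00]])}
```

View pics/w1.png

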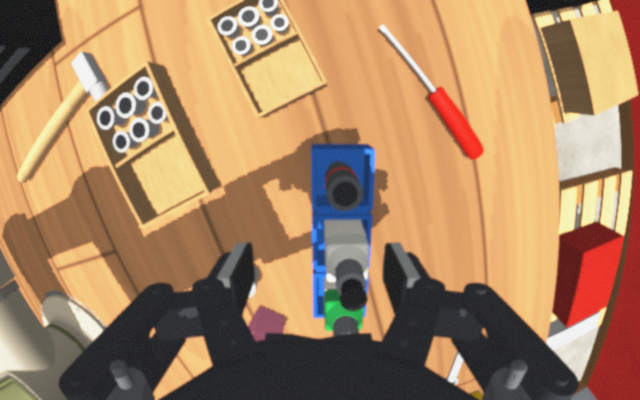

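The wrist view shows the long socket's top at (343,190) in the end bay of the blue caddy, and the white cap at (352,292). The fingers straddle across the row, as wanted.

Call:
{"fn": "move_arm", "kwargs": {
  "jaw": [6.5, 6.5, 6.5, 6.5, 6.5, 6.5, 6.5, 3.0, 3.0, 3.0, 3.0, 3.0],
  "dp": [
    [-0.63, 1.98, 0],
    [0, 0, 3.3],
    [0, 0, 3.3],
    [0, 0, 3.3],
    [0, 0, 3.3],
    [0, 0, 3.3],
    [0, 0, 0],
    [0, 0, 0],
    [0, 0, 0],
    [0, 0, 0],
    [0, 0, 0],
    [0, 0, 0]
  ],
  "turn": [
    [0, 0, 0],
    [0, 0, 0],
    [0, 0, 0],
    [0, 0, 0],
    [0, 0, 0],
    [0, 0, 0],
    [0, 0, 0],
    [0, 0, 0],
    [0, 0, 0],
    [0, 0, 0],
    [0, 0, 0],
    [0, 0, 0]
  ],
  "force": 60
}}

```text
time_s: 4.3
position: [0.6109, 0.1752, 0.0691]
tool_rot: [[0.286, 0.958, 0.006], [0.958, -0.286, 0.0], [0.002, 0.005, -1.0]]
ft_force: [1.8, -0.0, 7.2]
grip_width: 0.0327
gripper_force: 59.8
```

```bash
python3 - <<'E'
from h import *
s=observe();print(s["gripper_force"])
go([.4007,.2409,.2])
E
```

```text
59.771614334749756
t 4.3 p [0.6109 0.1752 0.0691] q [ 5.4 38.5 72.9 -0.  68.3 22. ] F [ 1.8 -0.   7.2] w 0.0327
dp cm [  0.31 -21.95 -13.21] n 6.14377285612502
```

Call:
{"fn": "move_arm", "kwargs": {
  "jaw": [3.0, 3.0, 3.0, 3.0, 3.0, 3.0, 3.0, 3.0, 3.0, 3.0, 3.0, 3.0],
  "dp": [
    [0, 0, -1.5],
    [0, 0, -3],
    [0, 0, -3],
    [0, 0, -3],
    [0, 0, 0],
    [0, -3.6, 0],
    [0, -3.6, 0],
    [0, -3.6, 0],
    [0, -3.6, 0],
    [0, -3.6, 0],
    [0, -3.6, 0],
    [0, 0, 0]
  ],
  "turn": [
    [0, 0, 0],
    [0, 0, 0],
    [0, 0, 0],
    [0, 0, 0],
    [0, 0, 0],
    [0, 0, 0],
    [0, 0, 0],
    [0, 0, 0],
    [0, 0, 0],
    [0, 0, 0],
    [0, 0, 0],
    [0, 0, 0]
  ]
}}

```text
time_s: 5.3
position: [0.3961, 0.2379, 0.1714]
tool_rot: [[0.283, 0.959, -0.004], [0.959, -0.283, -0.0], [-0.001, -0.004, -1.0]]
ft_force: [0.6, 1.3, -2.6]
grip_width: 0.0327
gripper_force: 60.7
```

```bash
python3 - <<'E'
from h import *
go([.4007,.2409,.072],down(-16.7))
E
```

```text
t 5.3 p [0.3961 0.2379 0.1714] q [16.2 16.5 93.3  0.1 70.4 32.6] F [ 0.6  1.3 -2.6] w 0.0327
dp cm [0.43 0.39 9.93] n 2.3864061873837774
turn [-0.004   0.0013  0.0048]
dp after turn [0.42 0.35 9.94]
```

Call:
{"fn": "move_arm", "kwargs": {
  "jaw": [3.0, 3.0, 3.0, 3.0, 3.0, 3.0, 3.0, 3.0, 6.0, 6.0, 6.0, 6.0],
  "dp": [
    [0.4, 0.35, 0],
    [0, 0, 3],
    [0, 0, 3],
    [0, 0, 2.5],
    [0, 0, 1.2],
    [0, 0, 0.5],
    [0, 0, 0],
    [0, 0, 0],
    [0, 0, 0],
    [0, 0, 0],
    [0, 0, 0],
    [0, 0, 0]
  ],
  "turn": [
    [0, 0, 0],
    [0, 0, 0],
    [0, 0, 0],
    [0, 0, 0],
    [0, 0, 0],
    [0, 0, 0],
    [0, 0, 0],
    [0, 0, 0],
    [0, 0, 0],
    [0, 0, 0],
    [0, 0, 0],
    [0, 0, 0]
  ]
}}

```text
time_s: 6.3
position: [0.4072, 0.2398, 0.0698]
tool_rot: [[0.286, 0.958, 0.001], [0.958, -0.286, 0.0], [0.001, 0.001, -1.0]]
ft_force: [0.5, 0.9, -0.1]
grip_width: 0.06
gripper_force: 0.0
```

Call:
{"fn": "move_arm", "kwargs": {
  "jaw": [6.0, 6.0, 6.0, 6.0, 6.0, 6.0, 6.0],
  "dp": [
    [0, 0, -2],
    [0, 0, -3.5],
    [0, 0, -4],
    [0, 0, -4],
    [0, 0, -4],
    [0, 0, 0],
    [0, 0, 0]
  ],
  "turn": [
    [0, 0, 0],
    [0, 0, 0],
    [0, 0, 0],
    [0, 0, 0],
    [0, 0, 0],
    [0, 0, 0],
    [0, 0, 0]
  ]
}}

```text
time_s: 6.88
position: [0.4074, 0.2399, 0.2462]
tool_rot: [[0.286, 0.958, 0.005], [0.958, -0.286, 0.001], [0.003, 0.004, -1.0]]
ft_force: [-0.4, -0.0, 0.0]
grip_width: 0.0601
gripper_force: 0.0
```

```bash
cat > kin.py <<'E'
import numpy as np, json
from scipy.optimize import least_squares
from scipy.spatial.transform import Rotation as Ro
def fk(q,L):
    # UR-free guess: yaw q1, pitch q2,q3 (from vertical), roll q4, pitch q5, roll q6; lateral offsets
    a1,d1,l2,e3,l4,l6,lat=L
    q=np.radians(q);R=Ro.from_euler
    T=R('z',q[0]);p=T.apply([a1,lat,d1])
    T=T*R('y',q[1]);p=p+T.apply([0,0,l2])
    T=T*R('y',q[2]);p=p+T.apply([e3,0,l4])
    T=T*R('z',q[3])*R('y',q[4]);p=p+T.apply([0,0,l6])
    return p,T*R('z',q[5])
E
python3 - <<'E'
from h import *
from kin import *
go([.53,-.2,.2])
D=[json.loads(l) for l in open("log.txt")]
r=lambda L: np.concatenate([fk(d[0],L)[0]-d[1] for d in D])
s=least_squares(r,[0,.2,.4,0,.4,.3,.1]);print(s.x.round(4),(abs(s.fun).max()),len(D))
for d in D: print(np.round(fk(d[0],s.x)[1].as_matrix().T@np.array(d[2]),3).tolist())
X=pts("top");c=(.4007,.2409);Q=X[2].reshape(-1,3);A=Q[(np.hypot(Q[:,0]-c[0],Q[:,1]-c[1])<.05)&(Q[:,2]>.06)&(Q[:,2]<.12)];print("socket",np.median(A,0).round(4),len(A))
E
```

```text
t 6.88 p [0.4074 0.2399 0.2462] q [16.1 13.2 84.5  0.  82.  32.7] F [-0.4 -0.   0. ] w 0.0601
dp cm [-38.67  24.3    4.62] n 11.007699588699122
[-0.      0.1301  0.5371  0.103   0.3508  0.2575  0.1175] 7.530714940529037e-10 5
[[0.0, -1.0, -0.0], [1.0, -0.0, 0.0], [-0.0, -0.0, 1.0]]
[[0.0, -1.0, -0.0], [1.0, 0.0, 0.0], [-0.0, -0.0, 1.0]]
[[0.0, -1.0, -0.0], [1.0, 0.0, 0.0], [-0.0, -0.0, 1.0]]
[[0.0, -1.0, 0.0], [1.0, 0.0, 0.0], [-0.0, 0.0, 1.0]]
[[0.0, -1.0, 0.0], [1.0, 0.0, 0.0], [-0.0, 0.0, 1.0]]
socket [0.4053 0.2351 0.1047] 173
```

```bash
cat >> kin.py <<'E'
L=[json.loads(l) for l in open("log.txt")]
L=least_squares(lambda x: np.concatenate([fk(d[0],x)[0]-d[1] for d in L]),[0,.2,.4,0,.4,.3,.1]).x
LO=np.array([-178.18,-50.72,12.68,-81.47,9.98,-165.26]);HI=np.array([178.18,133.34,142.11,261.47,163.14,165.26])
def tool(q):
    p,R=fk(q,L);return p,(R*Ro.from_euler('z',90,degrees=True)).as_matrix()
def ik(p,R,q0):
    def f(q):
        a,B=tool(q);return np.concatenate([(a-p)*5,(Ro.from_matrix(B.T@R)).as_rotvec()])
    s=least_squares(f,np.clip(q0,LO+.1,HI-.1),bounds=(LO,HI),x_scale=30);return s.x,abs(s.fun).max()
def pose(yaw,pitch,sgn=1):
    """tool z heading yaw, pitched (deg) from straight down (90 = level, negative = back to the robot);
    sgn=1: tool x on the upper/forward side"""
    a,b=np.radians([yaw,pitch]);f=np.array([np.cos(a),np.sin(a),0]);u=np.array([0,0,1.])
    z=np.sin(b)*f-np.cos(b)*u;x=sgn*(np.cos(b)*f+np.sin(b)*u);return np.stack([x,np.cross(z,x),z],1)
E
python3 - <<'E'
from kin import *
bay=np.array([.612,.175]);ax=np.array([np.cos(np.radians(16.6)),np.sin(np.radians(16.6))]);foot=np.array([.458,-.2195])
g=.075
rng=np.random.default_rng(0)
S=[LO+rng.random(6)*(HI-LO) for _ in range(12)]+[np.array([0,30,90,0,60,0]),np.array([0,30,90,180,30,0])]
def allik(p,R):
    o=[]
    for s in S:
        q,e=ik(p,R,s)
        if e<1e-3 and not any(np.abs(q-k).max()<1 for k in o): o.append(q.round(1))
    return [k.tolist() for k in o]
for al in(20,35):
  for sg in(1,-1):
    R=pose(16.6,-al,sg);G=np.append(foot+g*ax,.03);print("grasp",al,sg,allik(G+.019*R[:,2],R))
    for yaw in(-16.7,-106.7,73.3):
        R=pose(yaw,90-al,sg);G=np.append(bay,.005+g)
        for dz in(0,.08): print("  place",yaw,dz,allik(G+[0,0,dz]+.019*R[:,2],R))
E
```

```text
grasp 20 1 [[-26.7, 43.5, 76.6, -14.1, 75.1, 52.1]]
  place -16.7 0 [[16.4, 43.6, 107.7, 224.3, 47.3, -110.9]]
  place -16.7 0.08 [[16.4, 34.0, 105.7, 233.6, 39.6, -123.7]]
  place -106.7 0 [[21.3, 62.6, 47.3, -55.0, 115.3, -145.1]]
  place -106.7 0.08 [[21.3, 57.4, 45.4, -58.1, 119.2, -151.7]]
  place 73.3 0 [[-16.5, 46.8, 93.5, 77.1, 74.6, -48.6]]
  place 73.3 0.08 [[-16.5, 38.9, 91.7, 74.7, 77.0, -38.8]]
grasp 20 -1 [[-26.7, 43.5, 76.6, -14.1, 75.1, -127.9]]
  place -16.7 0 [[16.4, 43.6, 107.7, 224.3, 47.3, 69.1]]
  place -16.7 0.08 [[16.4, 34.0, 105.7, 233.6, 39.6, 56.3]]
  place -106.7 0 [[21.3, 62.6, 47.3, -55.0, 115.3, 34.9]]
  place -106.7 0.08 [[21.3, 57.4, 45.4, -58.1, 119.2, 28.3]]
  place 73.3 0 [[-16.5, 46.8, 93.5, 77.1, 74.6, 131.4]]
  place 73.3 0.08 [[-16.5, 38.9, 91.7, 74.7, 77.0, 141.2]]
grasp 35 1 [[-23.5, 49.3, 68.5, -21.7, 90.3, 55.3]]
  place -16.7 0 [[14.5, 37.8, 103.3, 246.4, 27.6, -134.6]]
  place -16.7 0.08 []
  place -106.7 0 [[19.6, 56.8, 51.3, -43.5, 106.4, -143.0]]
  place -106.7 0.08 [[19.6, 52.1, 48.1, -45.5, 112.1, -148.9]]
  place 73.3 0 [[-13.5, 41.7, 91.3, 64.6, 64.8, -36.2]]
  place 73.3 0.08 [[-13.5, 34.5, 88.2, 60.8, 69.6, -26.3]]
grasp 35 -1 [[-23.5, 49.3, 68.5, -21.7, 90.3, -124.7]]
  place -16.7 0 [[14.5, 37.8, 103.3, 246.4, 27.6, 45.4]]
  place -16.7 0.08 []
  place -106.7 0 [[19.6, 56.8, 51.3, -43.5, 106.4, 37.0]]
  place -106.7 0.08 [[19.6, 52.1, 48.1, -45.5, 112.1, 31.1]]
  place 73.3 0 [[-13.5, 41.7, 91.3, 64.6, 64.8, 143.8]]
  place 73.3 0.08 [[-13.5, 34.5, 88.2, 60.8, 69.6, 153.7]]
```

```bash
cat > path.py <<'E'
from kin import *
from scipy.spatial.transform import Slerp
bay=np.array([.612,.175]);ax=np.array([np.cos(np.radians(16.6)),np.sin(np.radians(16.6))]);foot=np.array([.458,-.2195]);g=.078
def run(al,sg,steps,n=14,verbose=1):
    """steps: list of (grasp point, R); track joints"""
    G,R=steps[0];q,e=min((ik(G+.019*R[:,2],R,s) for s in([-25,45,75,-15,75,52],[-25,45,75,-15,75,-126])),key=lambda t:t[1])
    out=[(q.round(1).tolist(),round(e,4))];bad=e;mx=0
    for (Ga,Ra),(Gb,Rb) in zip(steps,steps[1:]):
        rv=Ro.from_matrix(Ra.T@Rb).as_rotvec()
        for t in np.linspace(0,1,n+1)[1:]:
            R=Ra@Ro.from_rotvec(rv*t).as_matrix();G=Ga+(Gb-Ga)*t
            q2,e=ik(G+.019*R[:,2],R,q);mx=max(mx,abs(q2-q).max());bad=max(bad,e);q=q2
        out.append((q.round(1).tolist(),round(e,4)))
    print(al,sg,"worst err",round(bad,4),"max joint step",round(mx,1))
    if verbose and bad<.01:
        for o in out:print("   ",o)
E
python3 - <<'E'
from path import *
for al in(20,30,35):
  for sg in(1,-1):
    G0=np.append(foot+g*ax,.03);up=G0+[0,0,.22];end=np.append(bay,.005+g);hi=end+[0,0,.18]
    R0=pose(16.6,-al,sg);R1=pose(16.6,90-al,sg);R2=pose(-106.7,90-al,sg);R3=pose(-106.7,-al,sg);Rd=pose(-45,90-al,sg)
    print("A pitch then yaw");run(al,sg,[(G0,R0),(up,R0),(up,R1),(hi,R2),(end,R2)])
    print("B direct");run(al,sg,[(G0,R0),(up,R0),(hi,R2),(end,R2)])
    print("C yaw then pitch");run(al,sg,[(G0,R0),(up,R0),(hi,R3),(hi,R2),(end,R2)])
    print("D direct, route in");run(al,sg,[(G0,R0),(up,R0),(np.array([.45,0,.26]),R0),(hi,R2),(end,R2)])
E
```

```text
A pitch then yaw
20 1 worst err 0.6165 max joint step 45.7
B direct
20 1 worst err 0.3576 max joint step 15.1
C yaw then pitch
20 1 worst err 0.5658 max joint step 47.8
D direct, route in
20 1 worst err 0.3576 max joint step 14.4
A pitch then yaw
20 -1 worst err 1.2712 max joint step 14.0
B direct
20 -1 worst err 0.0 max joint step 13.8
    ([-26.6, 43.7, 76.1, -14.0, 75.4, -127.8], np.float64(0.0))
    ([-26.6, 31.1, 61.0, -13.9, 102.4, -134.4], np.float64(0.0))
    ([21.3, 52.2, 39.7, -64.0, 124.5, 17.0], np.float64(0.0))
    ([21.3, 62.4, 47.2, -55.1, 115.5, 34.7], np.float64(0.0))
C yaw then pitch
20 -1 worst err 0.0 max joint step 11.0
    ([-26.6, 43.7, 76.1, -14.0, 75.4, -127.8], np.float64(0.0))
    ([-26.6, 31.1, 61.0, -13.9, 102.4, -134.4], np.float64(0.0))
    ([-2.0, 26.6, 66.7, 19.5, 81.9, 12.7], np.float64(0.0))
    ([21.3, 52.2, 39.7, -64.0, 124.5, 17.0], np.float64(0.0))
    ([21.3, 62.4, 47.2, -55.1, 115.5, 34.7], np.float64(0.0))
D direct, route in
20 -1 worst err 0.0 max joint step 12.0
    ([-26.6, 43.7, 76.1, -14.0, 75.4, -127.8], np.float64(0.0))
    ([-26.6, 31
[... 2212 characters left out ...]
nt step 11.4
    ([-23.3, 49.5, 68.0, -21.6, 90.7, -124.7], np.float64(0.0))
    ([-23.3, 37.2, 54.4, -23.9, 114.6, -134.9], np.float64(0.0))
    ([-7.4, 25.6, 73.4, 35.5, 77.4, 2.4], np.float64(0.0))
    ([19.6, 47.7, 40.6, -49.8, 120.1, 21.3], np.float64(0.0))
    ([19.6, 56.6, 51.2, -43.6, 106.6, 36.8], np.float64(0.0))
D direct, route in
35 -1 worst err 0.0 max joint step 10.8
    ([-23.3, 49.5, 68.0, -21.6, 90.7, -124.7], np.float64(0.0))
    ([-23.3, 37.2, 54.4, -23.9, 114.6, -134.9], np.float64(0.0))
    ([-7.8, 26.5, 72.3, -14.9, 113.0, -116.3], np.float64(0.0))
    ([19.6, 47.7, 40.6, -49.8, 120.1, 21.3], np.float64(0.0))
    ([19.6, 56.6, 51.2, -43.6, 106.6, 36.8], np.float64(0.0))
```

```bash
python3 - <<'E'
from h import *
from path import *
R0=pose(16.6,-30,-1);G0=np.append(foot+g*ax,.026);T=G0+.019*R0[:,2]
print(T,R0.round(3).tolist())
go(T+[0,0,.15],R0)
# check path: translate first then turn
s=observe();R=np.array(s["tool_rot"]);p=np.array(s["position"]);q=np.array(s["q"]);rv=Ro.from_matrix(R.T@R0).as_rotvec()
m=0;E=0
for t in np.linspace(0,1,13)[1:]:
    k,e=ik(p+(T+[0,0,.15]-p)*t,R,q);m=max(m,abs(k-q).max());E=max(E,e);q=k
for t in np.linspace(0,1,20)[1:]:
    k,e=ik(T+[0,0,.15],R@Ro.from_rotvec(rv*t).as_matrix(),q);m=max(m,abs(k-q).max());E=max(E,e);q=k
print(m,E,q.round(1),np.linalg.norm(rv)/.125)
E
```

```text
[ 0.5236451  -0.19993035  0.00954552] [[-0.83, -0.286, -0.479], [-0.247, 0.958, -0.143], [0.5, 0.0, -0.866]]
t 6.93 p [0.4067 0.2397 0.2444] q [16.1 13.3 84.7 -0.  82.  32.7] F [-0.1 -0.7  0.8] w 0.0599
dp cm [-38.79  23.77   8.49] n 11.097650942981744
turn [ 0.5615  0.3036 -2.092 ]
dp after turn [ -3.07 -45.47   8.03]
6.51925756580119 5.771552960567007e-09 [ -24.3   38.3   62.9  -19.5  101.7 -131. ] 17.497702665675284
```

Call:
{"fn": "move_arm", "kwargs": {
  "jaw": [7.5, 7.5, 7.5, 7.5, 7.5, 7.5, 7.5, 7.5, 7.5, 7.5, 7.5, 7.5],
  "dp": [
    [-3.23, 1.98, 0],
    [-3.23, 1.98, 0],
    [-3.23, 1.98, 0],
    [-3.23, 1.98, 0],
    [-3.23, 1.98, 0],
    [-3.23, 1.98, 0],
    [-3.23, 1.98, 0],
    [-3.23, 1.98, 0],
    [-3.23, 1.98, 0],
    [-3.23, 1.98, 0],
    [-3.23, 1.98, 0],
    [-3.23, 1.98, 0]
  ],
  "turn": [
    [0, 0, 0],
    [0, 0, 0],
    [0, 0, 0],
    [0, 0, 0],
    [0, 0, 0],
    [0, 0, 0],
    [0, 0, 0],
    [0, 0, 0],
    [0, 0, 0],
    [0, 0, 0],
    [0, 0, 0],
    [0, 0, 0]
  ]
}}

```text
time_s: 7.93
position: [0.5234, -0.2013, 0.2423]
tool_rot: [[0.286, 0.958, -0.003], [0.958, -0.286, 0.002], [0.001, -0.004, -1.0]]
ft_force: [0.6, 1.2, -0.0]
grip_width: 0.0754
gripper_force: 0.0
```

Call:
{"fn": "move_arm", "kwargs": {
  "jaw": [7.5, 7.5, 7.5, 7.5, 7.5, 7.5, 7.5, 7.5, 7.5],
  "dp": [
    [0, 0, 0],
    [0, 0, 0],
    [0, 0, 0],
    [0, 0, 0],
    [0, 0, 0],
    [0, 0, 0],
    [0, 0, 0],
    [0, 0, 0],
    [0, 0, 0]
  ],
  "turn": [
    [0.031, 0.017, -0.116],
    [0.031, 0.017, -0.116],
    [0.031, 0.017, -0.116],
    [0.031, 0.017, -0.116],
    [0.031, 0.017, -0.116],
    [0.031, 0.017, -0.116],
    [0.031, 0.017, -0.116],
    [0.031, 0.017, -0.116],
    [0.031, 0.017, -0.116]
  ]
}}

```text
time_s: 8.68
position: [0.5233, -0.1996, 0.2422]
tool_rot: [[-0.655, 0.696, -0.293], [0.708, 0.701, 0.08], [0.262, -0.155, -0.953]]
ft_force: [-0.0, -0.3, 0.6]
grip_width: 0.0753
gripper_force: 0.0
```

Call:
{"fn": "move_arm", "kwargs": {
  "jaw": [7.5, 7.5, 7.5, 7.5, 7.5, 7.5, 7.5, 7.5, 7.5, 7.5],
  "dp": [
    [0, 0, 0],
    [0, 0, 0],
    [0, 0, 0],
    [0, 0, 0],
    [0, 0, 0],
    [0, 0, 0],
    [0, 0, 0],
    [0, 0, 0],
    [0, 0, 0],
    [0, 0, 0]
  ],
  "turn": [
    [0.031, 0.017, -0.116],
    [0.031, 0.017, -0.116],
    [0.031, 0.017, -0.116],
    [0.031, 0.017, -0.116],
    [0.031, 0.017, -0.116],
    [0.031, 0.017, -0.116],
    [0.031, 0.017, -0.116],
    [0.031, 0.017, -0.116],
    [0.031, 0.017, -0.116],
    [0, 0, 0]
  ]
}}

```text
time_s: 9.52
position: [0.5236, -0.1987, 0.2422]
tool_rot: [[-0.827, -0.286, -0.484], [-0.25, 0.958, -0.139], [0.503, 0.006, -0.864]]
ft_force: [1.0, 0.8, -0.2]
grip_width: 0.0749
gripper_force: 0.0
```

```bash
python3 - <<'E'
from h import *
from path import *
R0=pose(16.6,-30,-1);G0=np.append(foot+g*ax,.026);T=G0+.019*R0[:,2]
go(T+[0,0,.06],R0)
E
```

```text
t 9.52 p [ 0.5236 -0.1987  0.2422] q [ -24.2   35.    55.5  -20.6  112.2 -135. ] F [ 1.   0.8 -0.2] w 0.0749
dp cm [-8.66 -0.23 14.93] n 4.139761077399756
turn [ 0.005  -0.0036  0.0037]
dp after turn [-8.61 -0.12 14.96]
```

Call:
{"fn": "move_arm", "kwargs": {
  "jaw": [7.5, 7.5, 7.5, 7.5, 7.5, 7.5, 7.5, 7.5, 7.5, 7.5, 7.5],
  "dp": [
    [-1.73, -0.03, 3],
    [-1.73, -0.03, 3],
    [-1.73, -0.03, 3],
    [-1.73, -0.03, 3],
    [-1.73, -0.03, 3],
    [-1, 0, 1.75],
    [-1, 0, 1.75],
    [-0.5, 0, 0.87],
    [-0.5, 0, 0.8],
    [0, 0, 0],
    [0, 0, 0]
  ],
  "turn": [
    [0.005, -0.004, 0.004],
    [0, 0, 0],
    [0, 0, 0],
    [0, 0, 0],
    [0, 0, 0],
    [0, 0, 0],
    [0, 0, 0],
    [0, 0, 0],
    [0, 0, 0],
    [0, 0, 0],
    [0, 0, 0]
  ]
}}

```text
time_s: 10.43
position: [0.5254, -0.2017, 0.0117]
tool_rot: [[-0.834, -0.279, -0.475], [-0.24, 0.96, -0.142], [0.496, -0.005, -0.868]]
ft_force: [-0.7, 0.4, 1.0]
grip_width: 0.0751
gripper_force: 0.0
```

```bash
python3 - <<'E'
from h import *
from path import *
R0=pose(16.6,-30,-1);G0=np.append(foot+g*ax,.026);T=G0+.019*R0[:,2]
go(T,R0)
im,d=cams.get_image("scene");save("s2",cv2.resize(im[130:330,180:460],None,fx=2.5,fy=2.5))
E
```

```text
t 10.43 p [ 0.5254 -0.2017  0.0117] q [ -24.4   47.7   70.4  -19.1   85.4 -125. ] F [-0.7  0.4  1. ] w 0.0751
dp cm [-0.    0.22  0.24] n 0.07814850364739861
turn [-0.0007  0.0045 -0.0085]
dp after turn [-0.01  0.22  0.24]
```

View pics/s2.png

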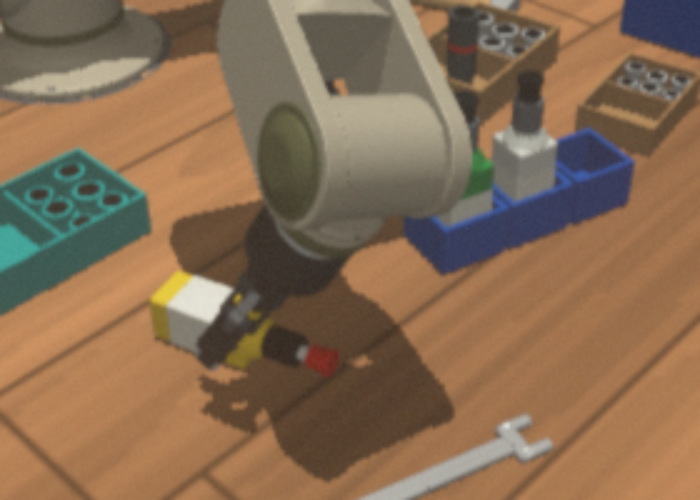

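The crop shows the open fingers straddling the yellow body at (235,320), with the cap clear at (322,360) and the socket standing in the large box at (462,45). I'll close and lift.

Call:
{"fn": "move_arm", "kwargs": {
  "jaw": [7.5, 4, 4, 4, 4, 4, 4, 4, 4, 4, 4, 4],
  "dp": [
    [0, 0.2, 0.2],
    [0, 0, 0],
    [0, 0, 0],
    [0, 0, 0],
    [0, 0, 0],
    [0, 0, 0],
    [0.5, 0, -0.87],
    [1, 0, -1.73],
    [1.75, 0, -3],
    [1.75, 0, -3],
    [1.75, 0, -3],
    [0, 0, 0]
  ],
  "turn": [
    [0, 0, 0],
    [0, 0, 0],
    [0, 0, 0],
    [0, 0, 0],
    [0, 0, 0],
    [0, 0, 0],
    [0, 0, 0],
    [0, 0, 0],
    [0, 0, 0],
    [0, 0, 0],
    [0, 0, 0],
    [0, 0, 0]
  ],
  "force": 80
}}

```text
time_s: 11.48
position: [0.5243, -0.2005, 0.1505]
tool_rot: [[-0.839, -0.28, -0.467], [-0.238, 0.96, -0.147], [0.489, -0.012, -0.872]]
ft_force: [0.1, -0.5, -1.8]
grip_width: 0.0431
gripper_force: 82.0
```

```bash
python3 - <<'E'
from h import *
from path import *
print(observe()["gripper_force"])
R2=pose(-106.7,60,-1);end=np.append(bay,.005+g)
mid=np.array([.46,0,.29])
s=observe();R=np.array(s["tool_rot"]);p=np.array(s["position"]);q=np.array(s["q"])
go(mid,R2)
rv=Ro.from_matrix(R.T@R2).as_rotvec();n=int(np.ceil(np.linalg.norm(rv)/.123));print("rows",n,rv/n)
m=E=0
def tr(a,b,R1,R2,k):
    global q,m,E
    v=Ro.from_matrix(R1.T@R2).as_rotvec()
    for t in np.linspace(0,1,k+1)[1:]:
        x,e=ik(a+(b-a)*t,R1@Ro.from_rotvec(v*t).as_matrix(),q);m=max(m,abs(x-q).max());E=max(E,e);q=x
    print(q.round(1),m.round(1),E)
tr(p,mid,R,R,8);tr(mid,mid,R,R2,n)
hi=end+.019*R2[:,2]+[0,0,.2];tr(mid,hi,R2,R2,8);tr(hi,hi-[0,0,.2],R2,R2,8);print(hi)
# bottle pose under turning: lowest point
E
```

```text
81.95972442626953
t 11.48 p [ 0.5243 -0.2005  0.1505] q [ -24.3   38.4   64.   -19.3   99.7 -130. ] F [ 0.1 -0.5 -1.8] w 0.0431
dp cm [  7.44  20.88 -12.1 ] n 6.055672530469098
turn [ 0.5975 -0.8624  2.2035]
dp after turn [ -3.4  -11.92 -22.  ]
rows 20 [ 0.02987352 -0.04312204  0.11017511]
[  -7.9   24.1   66.3  -13.5  115.8 -117.1] 2.5 2.16304335554085e-09
[ 10.2  26.8  78.4 -52.9 104.3  27.3] 7.8 2.16304335554085e-09
[ 20.2  48.6  38.2 -55.8 123.2  17.5] 7.8 2.2480317607431743e-09
[ 20.2  58.6  49.8 -47.3 109.7  36.3] 7.8 2.8369684379470073e-09
[0.60727163 0.15923953 0.2735    ]
```

Call:
{"fn": "move_arm", "kwargs": {
  "jaw": [4, 4, 4, 4, 4, 4, 4, 4, 4, 4, 4, 4],
  "dp": [
    [1.06, 2.98, -1.73],
    [1.06, 2.98, -1.73],
    [1.06, 2.98, -1.73],
    [1.06, 2.98, -1.73],
    [1.06, 2.98, -1.73],
    [1.06, 2.98, -1.73],
    [1.06, 2.98, -1.73],
    [0, 0, 0],
    [0, 0, 0],
    [0, 0, 0],
    [0, 0, 0],
    [0, 0, 0]
  ],
  "turn": [
    [0, 0, 0],
    [0, 0, 0],
    [0, 0, 0],
    [0, 0, 0],
    [0, 0, 0],
    [0, 0, 0],
    [0, 0, 0],
    [0, 0, 0],
    [0.03, -0.043, 0.11],
    [0.03, -0.043, 0.11],
    [0.03, -0.043, 0.11],
    [0.03, -0.043, 0.11]
  ]
}}

```text
time_s: 12.48
position: [0.4596, -0.0002, 0.2843]
tool_rot: [[-0.949, 0.077, -0.305], [0.159, 0.954, -0.253], [0.272, -0.289, -0.918]]
ft_force: [0.4, -0.2, -3.9]
grip_width: 0.0431
gripper_force: 82.4
```

Call:
{"fn": "move_arm", "kwargs": {
  "jaw": [4, 4, 4, 4, 4, 4, 4, 4, 4, 4],
  "dp": [
    [0, 0, 0],
    [0, 0, 0],
    [0, 0, 0],
    [0, 0, 0],
    [0, 0, 0],
    [0, 0, 0],
    [0, 0, 0],
    [0, 0, 0],
    [0, 0, 0],
    [0, 0, 0]
  ],
  "turn": [
    [0.03, -0.043, 0.11],
    [0.03, -0.043, 0.11],
    [0.03, -0.043, 0.11],
    [0.03, -0.043, 0.11],
    [0.03, -0.043, 0.11],
    [0.03, -0.043, 0.11],
    [0.03, -0.043, 0.11],
    [0.03, -0.043, 0.11],
    [0.03, -0.043, 0.11],
    [0.03, -0.043, 0.11]
  ]
}}

```text
time_s: 13.32
position: [0.4594, 0.0, 0.2843]
tool_rot: [[-0.45, 0.884, -0.126], [0.694, 0.258, -0.672], [-0.562, -0.39, -0.73]]
ft_force: [-0.2, -0.5, -3.1]
grip_width: 0.0432
gripper_force: 82.5
```

Call:
{"fn": "move_arm", "kwargs": {
  "jaw": [4, 4, 4, 4, 4, 4, 4, 4],
  "dp": [
    [0, 0, 0],
    [0, 0, 0],
    [0, 0, 0],
    [0, 0, 0],
    [0, 0, 0],
    [0, 0, 0],
    [0, 0, 0],
    [0, 0, 0]
  ],
  "turn": [
    [0.03, -0.043, 0.11],
    [0.03, -0.043, 0.11],
    [0.03, -0.043, 0.11],
    [0.03, -0.043, 0.11],
    [0.03, -0.043, 0.11],
    [0.03, -0.043, 0.11],
    [0, 0, 0],
    [0, 0, 0]
  ]
}}

```text
time_s: 13.98
position: [0.4599, -0.0, 0.2839]
tool_rot: [[0.126, 0.959, -0.255], [0.486, -0.284, -0.827], [-0.865, -0.02, -0.502]]
ft_force: [0.4, -0.1, -3.6]
grip_width: 0.0434
gripper_force: 82.6
```

```bash
python3 - <<'E'
from h import *
from path import *
R2=pose(-106.7,60,-1);end=np.append(bay,.005+g)
go(end+.019*R2[:,2]+[0,0,.2],R2);print(observe()["gripper_force"])
im,d,P=pts("scene");save("s3",cv2.resize(im[70:290,220:500],None,fx=2.5,fy=2.5));np.save("s3.npy",P)
E
```

```text
t 13.98 p [ 0.4599 -0.      0.2839] q [ 10.1  27.2  78.7 -52.5 104.1  26.8] F [ 0.4 -0.1 -3.6] w 0.0434
dp cm [ 10.49   9.63 -16.4 ] n 5.208895733635784
turn [-0.0065 -0.0019  0.0189]
dp after turn [ 10.64   9.54 -16.36]
82.60281443595886
```

View pics/s3.png

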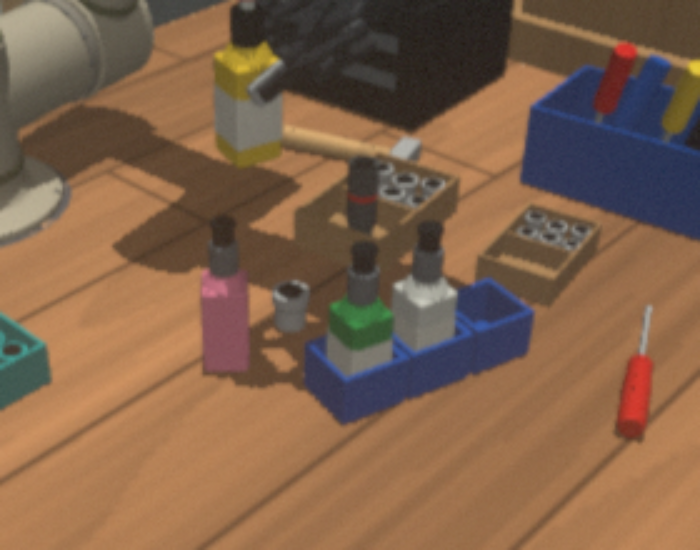

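The bottle hangs upright in the hand at (248,105), and bay 2 is empty at (490,320). Now I work out the foot's offset in the tool frame and check it against the depth cloud.

```bash
python3 - <<'E'
from h import *
from path import *
D=[json.loads(l) for l in open("log.txt")]
d=[x for x in D if abs(x[1][2]-.0117)<.001 and x[1][1]<-.19][-1];Rg=np.array(d[2]);pg=np.array(d[1])+Rg@[0,.002,.002]
o=Rg.T@(np.append(foot,.022)-pg);a=Rg.T@np.append(ax,0);print("foot in tool",o.round(4),"axis",a.round(3))
o[1]=a[1]*.0;
s=observe();R=np.array(s["tool_rot"]);p=np.array(s["position"])
print("pred foot",(p+R@o).round(4),"axis",(R@a).round(3))
np.save("o.npy",o)
X=np.load("s3.npy");im=cv2.cvtColor(cams.get_image("scene")[0],cv2.COLOR_RGB2HSV)
Q=X.reshape(-1,3);f=p+R@o
A=Q[(np.hypot(Q[:,0]-f[0],Q[:,1]-f[1])<.045)&(Q[:,2]>f[2]-.03)&(Q[:,2]<f[2]+.05)]
print("low z",np.percentile(A[:,2],[0,1,2,5]).round(4),len(A));print(cv2.minAreaRect((A[:,:2]*1000).astype(np.float32)),np.percentile(A[:,0],[2,98]),np.percentile(A[:,1],[2,98]))
T,_,Y=pts("top");Y=Y.reshape(-1,3);C=Y[(np.hypot(Y[:,0]-f[0],Y[:,1]-f[1])<.05)&(Y[:,2]>f[2]+.08)]
E=C[np.abs(C[:,2]-f[2]-.163)<.012];print("cap top",np.median(E,0).round(4),len(E))
E
```

```text
foot in tool [ 0.0656 -0.0003  0.0236] axis [-0.868  0.007 -0.496]
pred foot [0.4622 0.0123 0.2159] axis [ 0.023 -0.014  1.   ]
low z [0.2193 0.2211 0.2217 0.2232] 497
((472.96405029296875, -0.5794486999511719), (58.58445739746094, 32.16277313232422), 30.43450927734375) [0.44274934 0.49126738] [-0.01411503  0.0253086 ]
cap top [0.4616 0.0081 0.3848] 122
```

```bash
python3 - <<'E'
from h import *
from path import *
go([.6105,.1635,.284],pose(-106.7,60,-1))
E
```

```text
t 14.13 p [ 4.597e-01 -1.000e-04  2.851e-01] q [ 10.1  27.1  78.6 -52.5 104.1  26.9] F [ 0.5 -0.5 -2.5] w 0.0429
dp cm [  9.99   9.8  -17.3 ] n 5.336520408017815
turn [-0.0055 -0.0024  0.0157]
dp after turn [ 10.1    9.74 -17.27]
```

Call:
{"fn": "move_arm", "kwargs": {
  "jaw": [4, 4, 4, 4, 4, 4, 4, 4, 4],
  "dp": [
    [0, 0, 0],
    [1.44, 1.39, -2.47],
    [1.44, 1.39, -2.47],
    [1.44, 1.39, -2.47],
    [1.44, 1.39, -2.47],
    [1.44, 1.39, -2.47],
    [1.44, 1.39, -2.47],
    [1.44, 1.39, -2.47],
    [0, 0, 0]
  ],
  "turn": [
    [-0.006, -0.002, 0.016],
    [0, 0, 0],
    [0, 0, 0],
    [0, 0, 0],
    [0, 0, 0],
    [0, 0, 0],
    [0, 0, 0],
    [0, 0, 0],
    [0, 0, 0]
  ]
}}

```text
time_s: 14.88
position: [0.6132, 0.1666, 0.2816]
tool_rot: [[0.144, 0.958, -0.247], [0.479, -0.285, -0.83], [-0.866, 0.001, -0.5]]
ft_force: [-1.0, -0.9, -4.1]
grip_width: 0.0431
gripper_force: 83.5
```

```bash
python3 - <<'E'
from h import *
from path import *
go([.6105,.1635,.12],pose(-106.7,60,-1))
p=np.array(observe()["position"])
T,_,Y=pts("top");Y=Y.reshape(-1,3);C=Y[(np.hypot(Y[:,0]-.612,Y[:,1]-.175)<.05)&(np.abs(Y[:,2]-p[2]-.1)<.015)];print("cap top",np.median(C,0).round(4),len(C),cv2.minEnclosingCircle((C[:,:2]*1000).astype(np.float32)))
E
```

```text
t 14.88 p [0.6132 0.1666 0.2816] q [ 20.6  49.5  35.  -57.1 124.7  15.4] F [-1.  -0.9 -4.1] w 0.0431
dp cm [13.81 -0.18  8.4 ] n 3.8758599780436374
turn [0.0024 0.0004 0.0001]
dp after turn [13.81 -0.17  8.4 ]
cap top [0.6121 0.1751 0.3815] 129 ((613.3421630859375, 175.6738739013672), 11.954692840576172)
```

Call:
{"fn": "move_arm", "kwargs": {
  "jaw": [4, 4, 4, 4, 4, 4, 4],
  "dp": [
    [2.6, 0, 1.5],
    [2.6, 0, 1.5],
    [2.6, 0, 1.5],
    [2.6, 0, 1.5],
    [2.6, 0, 1.5],
    [0, 0, 0],
    [0, 0, 0]
  ],
  "turn": [
    [0.0024, 0, 0],
    [0, 0, 0],
    [0, 0, 0],
    [0, 0, 0],
    [0, 0, 0],
    [0, 0, 0],
    [0, 0, 0]
  ]
}}

```text
time_s: 15.52
position: [0.6105, 0.1628, 0.1342]
tool_rot: [[0.144, 0.957, -0.253], [0.477, -0.291, -0.83], [-0.867, -0.001, -0.498]]
ft_force: [0.9, -0.1, -2.4]
grip_width: 0.043
gripper_force: 83.2
```

```bash
python3 - <<'E'
from h import *
from path import *
go([.6125,.1662,.08],pose(-106.7,60,-1))
p=np.array(observe()["position"])
T,_,Y=pts("top");Y=Y.reshape(-1,3);C=Y[(np.hypot(Y[:,0]-.612,Y[:,1]-.175)<.05)&(np.abs(Y[:,2]-p[2]-.1)<.015)];print("cap top",np.median(C,0).round(4),len(C),cv2.minEnclosingCircle((C[:,:2]*1000).astype(np.float32)))
im,d,P=pts("scene");save("s4",cv2.resize(im[120:270,310:470],None,fx=4,fy=4))
E
```

```text
t 15.52 p [0.6105 0.1628 0.1342] q [ 20.4  55.4  46.4 -49.2 114.4  31.2] F [ 0.9 -0.1 -2.4] w 0.043
dp cm [4.89 0.1  2.36] n 1.3022507647542054
turn [-0.0036  0.0026 -0.0009]
dp after turn [4.88 0.1  2.37]
cap top [0.6096 0.1718 0.234 ] 92 ((610.4935913085938, 171.58351135253906), 11.836331367492676)
```

View pics/s4.png

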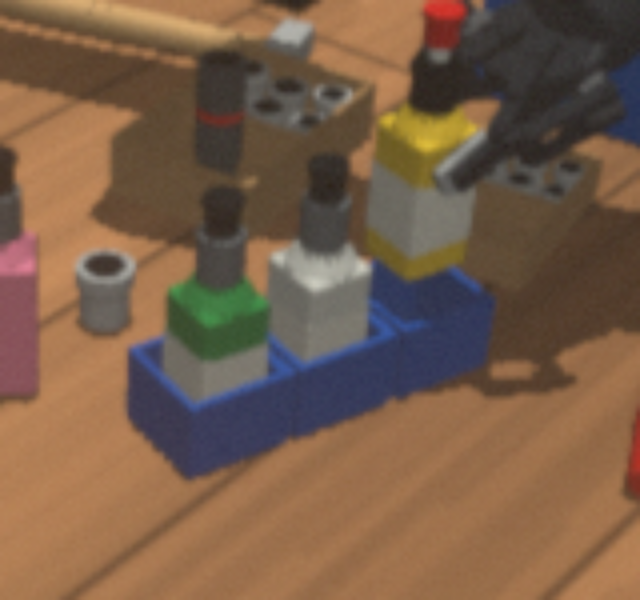

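The yellow bottle hangs over the open bay 2 at (420,260), upright and not touching anything. It has drifted about 4 mm, so I correct that and lower it.

Call:
{"fn": "move_arm", "kwargs": {
  "jaw": [4, 4, 4, 4, 4, 4, 4, 4],
  "dp": [
    [0.19, 0.09, -0.33],
    [0, 0, 0],
    [0.9, 0, 0.5],
    [1.3, 0, 0.72],
    [1.3, 0, 0.72],
    [0.9, 0, 0.5],
    [0.3, 0, 0.17],
    [0, 0, 0]
  ],
  "turn": [
    [-0.004, 0.003, 0],
    [0, 0, 0],
    [0, 0, 0],
    [0, 0, 0],
    [0, 0, 0],
    [0, 0, 0],
    [0, 0, 0],
    [0, 0, 0]
  ]
}}

```text
time_s: 16.28
position: [0.6129, 0.1675, 0.0784]
tool_rot: [[0.144, 0.958, -0.249], [0.479, -0.287, -0.829], [-0.866, 0.0, -0.5]]
ft_force: [-0.1, 0.4, -2.6]
grip_width: 0.043
gripper_force: 83.2
```

```bash
python3 - <<'E'
from h import *
from path import *
go([.6125,.166,.0695],pose(-106.7,60,-1))
E
```

```text
t 16.28 p [0.6129 0.1675 0.0784] q [ 20.7  59.1  47.4 -47.6 111.2  35.2] F [-0.1  0.4 -2.6] w 0.043
dp cm [0.69 0.   0.58] n 0.21565405836839385
turn [ 0.0002 -0.0002 -0.0001]
dp after turn [0.69 0.   0.58]
```

Inserted with no contact force. I'll go down slowly to the floor.

Call:
{"fn": "move_arm", "kwargs": {
  "jaw": [4, 4, 4, 4, 4],
  "dp": [
    [0.2, 0, 0.2],
    [0.17, 0, 0.1],
    [0.17, 0, 0.1],
    [0.17, 0, 0.1],
    [0, 0, 0]
  ],
  "turn": [
    [0, 0, 0],
    [0, 0, 0],
    [0, 0, 0],
    [0, 0, 0],
    [0, 0, 0]
  ]
}}

```text
time_s: 16.7
position: [0.6131, 0.1669, 0.0714]
tool_rot: [[0.146, 0.958, -0.247], [0.48, -0.287, -0.829], [-0.865, 0.003, -0.502]]
ft_force: [-0.7, -0.6, -2.9]
grip_width: 0.043
gripper_force: 83.2
```

Call:
{"fn": "move_arm", "kwargs": {
  "jaw": [4, 4, 4],
  "dp": [
    [0.13, 0, 0.07],
    [0.13, 0, 0.07],
    [0, 0, 0]
  ],
  "turn": [
    [0, 0, 0],
    [0, 0, 0],
    [0, 0, 0]
  ]
}}

```text
time_s: 16.95
position: [0.6132, 0.1672, 0.0696]
tool_rot: [[0.148, 0.958, -0.247], [0.479, -0.287, -0.829], [-0.865, 0.004, -0.501]]
ft_force: [-0.7, 0.9, 2.6]
grip_width: 0.043
gripper_force: 83.7
```

Call:
{"fn": "move_arm", "kwargs": {
  "jaw": [6.5, 6.5, 6.5, 6.5, 6.5, 6.5, 6.5, 6.5, 6.5, 6.5, 6.5],
  "dp": [
    [0, 0, 0],
    [0, 0, 0],
    [0, 0, 0],
    [0, 0, 0],
    [0, 0, -1],
    [0, 0, -2],
    [0, 0, -3],
    [0, 0, -3],
    [0, 0, -3],
    [0, 0, 0],
    [0, 0, 0]
  ],
  "turn": [
    [0, 0, 0],
    [0, 0, 0],
    [0, 0, 0],
    [0, 0, 0],
    [0, 0, 0],
    [0, 0, 0],
    [0, 0, 0],
    [0, 0, 0],
    [0, 0, 0],
    [0, 0, 0],
    [0, 0, 0]
  ]
}}

```text
time_s: 17.87
position: [0.6429, 0.2675, 0.1287]
tool_rot: [[0.147, 0.958, -0.245], [0.481, -0.286, -0.829], [-0.864, 0.004, -0.503]]
ft_force: [-0.8, -1.4, -0.9]
grip_width: 0.0651
gripper_force: 0.0
```

```bash
python3 - <<'E'
from h import *
from path import *
p=np.array(observe()["position"]);R=np.array(observe()["tool_rot"]);q0=np.array(observe()["q"])
T,_,Y=pts("top");Y=Y.reshape(-1,3);C=Y[(np.hypot(Y[:,0]-.612,Y[:,1]-.175)<.04)&(Y[:,2]>.155)&(Y[:,2]<.19)];print("cap top",np.median(C,0).round(4),len(C),cv2.minEnclosingCircle((C[:,:2]*1000).astype(np.float32)))
go(p+[0,0,.17])
for yaw in(-16.7,163.3,-106.7,73.3,28,-62):
    Rd=down(yaw);q=q0;E=m=0
    rv=Ro.from_matrix(R.T@Rd).as_rotvec();n=int(np.ceil(np.linalg.norm(rv)/.12))
    for t in np.linspace(0,1,7)[1:]: q,e=ik(p+[0,0,.17*t],R,q);E=max(E,e)
    for t in np.linspace(0,1,n+1)[1:]:
        x,e=ik(p+[0,0,.17],R@Ro.from_rotvec(rv*t).as_matrix(),q);E=max(E,e);m=max(m,abs(x-q).max());q=x
    print(yaw,n,E.round(4),m.round(1),q.round(1),(rv/n).round(4))
E
```

```text
cap top [0.6116 0.1775 0.1692] 81 ((612.5319213867188, 177.13807678222656), 11.912009239196777)
t 17.92 p [0.6427 0.2664 0.128 ] q [ 26.3  66.2  21.7 -52.9 127.4  23. ] F [ 1.  -0.8 -0.6] w 0.0651
dp cm [-14.71   0.02  -8.66] n 4.094325497748967
-16.7 9 0.054 8.2 [ 12.9  36.7  37.7  -0.  105.6  29.6] [ 5.00e-04  1.16e-01 -1.00e-04]
163.3 27 0.6312 10.5 [ 14.7  48.6  12.7 -16.7 130.7 165.3] [ 0.058  -0.0003  0.1008]
-106.7 16 0.0914 8.3 [ 12.9  36.7  37.7  -0.  105.6 119.6] [0.051  0.0506 0.0883]
73.3 16 0.054 5.6 [ 12.9  36.7  37.7   0.  105.6 -60.4] [-0.0506  0.051  -0.0884]
28 11 0.054 6.9 [ 12.9  36.7  37.7  -0.  105.6 -15.1] [-0.0365  0.09   -0.0643]
-62 11 0.06 7.4 [ 12.9  36.7  37.7  -0.  105.6  74.9] [0.0378 0.0896 0.065 ]
```

Call:
{"fn": "move_arm", "kwargs": {
  "jaw": [6, 5, 3, 0, 0, 0, 0, 0, 0, 0, 0, 0],
  "dp": [
    [-3, 0, -1.75],
    [-3, 0, -1.75],
    [-3, 0, -1.75],
    [0, 0, 0],
    [0, 0, 0],
    [0, 0, 0],
    [0, 0, 0],
    [0, 0, 0],
    [0, 0, 0],
    [0, 0, 0],
    [0, 0, 0],
    [0, 0, 0]
  ],
  "turn": [
    [0, 0, 0],
    [0, 0, 0],
    [0, 0, 0],
    [0, 0.116, 0],
    [0, 0.116, 0],
    [0, 0.116, 0],
    [0, 0.116, 0],
    [0, 0.116, 0],
    [0, 0.116, 0],
    [0, 0.116, 0],
    [0, 0.116, 0],
    [0, 0.116, 0]
  ]
}}

```text
time_s: 18.92
position: [0.64, 0.2645, 0.2323]
tool_rot: [[0.29, 0.957, 0.003], [0.957, -0.29, 0.004], [0.005, 0.002, -1.0]]
ft_force: [1.3, 0.9, 0.3]
grip_width: 0.0005
gripper_force: 0.0
```

```bash
python3 - <<'E'
from h import *
go([.6122,.1771,.2],down(-16.7))
E
```

```text
t 18.92 p [0.64   0.2645 0.2323] q [12.6 36.9 47.8  0.2 95.1 29.5] F [1.3 0.9 0.3] w 0.0005
dp cm [-9.19 -0.13  3.19] n 2.3322057340199875
turn [ 0.0022 -0.0046 -0.0026]
dp after turn [-9.17 -0.15  3.23]
```

Call:
{"fn": "move_arm", "kwargs": {
  "jaw": [0, 0, 0, 0, 0, 0, 0, 0],
  "dp": [
    [-3, -0.05, 0],
    [-3, -0.05, 0],
    [-3.15, -0.03, 0],
    [0, 0, 0],
    [0, 0, 2.5],
    [0, 0, 2.5],
    [0, 0, 0],
    [0, 0, 0]
  ],
  "turn": [
    [0.002, -0.005, -0.003],
    [0, 0, 0],
    [0, 0, 0],
    [0, 0, 0],
    [0, 0, 0],
    [0, 0, 0],
    [0, 0, 0],
    [0, 0, 0]
  ]
}}

```text
time_s: 19.58
position: [0.6125, 0.1774, 0.1817]
tool_rot: [[0.285, 0.958, -0.005], [0.958, -0.285, -0.006], [-0.007, -0.003, -1.0]]
ft_force: [0.8, -0.0, 0.6]
grip_width: -0.0001
gripper_force: 0.0
```

```bash
python3 - <<'E'
from h import *
go([.6122,.1771,.161],down(-16.7))
E
```

```text
t 19.58 p [0.6125 0.1774 0.1817] q [ 5.7 32.9 63.6 -0.3 83.8 22.3] F [ 0.8 -0.   0.6] w -0.0001
dp cm [-0.02 -0.01  2.07] n 0.49661764603243824
turn [-0.0026  0.0073  0.0024]
dp after turn [-0.04 -0.02  2.07]
```

Call:
{"fn": "move_arm", "kwargs": {
  "jaw": [0, 0, 0, 0, 0, 0, 0],
  "dp": [
    [0, 0, 0.6],
    [0, 0, 0.4],
    [0, 0, 0.2],
    [0, 0, 0.2],
    [0, 0, 0.2],
    [0, 0, 0.2],
    [0, 0, 0]
  ],
  "turn": [
    [-0.002, 0.006, 0.002],
    [0, 0, 0],
    [0, 0, 0],
    [0, 0, 0],
    [0, 0, 0],
    [0, 0, 0],
    [0, 0, 0]
  ]
}}

```text
time_s: 20.17
position: [0.6138, 0.178, 0.1656]
tool_rot: [[0.285, 0.958, 0.005], [0.958, -0.285, -0.001], [0.001, 0.005, -1.0]]
ft_force: [-0.9, -0.1, 2.8]
grip_width: -0.0004
gripper_force: 1.3
```

Call:
{"fn": "move_arm", "kwargs": {
  "jaw": [0, 0, 0],
  "dp": [
    [0, 0, 0.1],
    [0, 0, 0.1],
    [0, 0, 0]
  ],
  "turn": [
    [0, 0, 0],
    [0, 0, 0],
    [0, 0, 0]
  ]
}}

```text
time_s: 20.42
position: [0.6138, 0.178, 0.1637]
tool_rot: [[0.285, 0.958, 0.005], [0.958, -0.285, -0.001], [0.001, 0.005, -1.0]]
ft_force: [-1.0, -0.8, 4.3]
grip_width: -0.0001
gripper_force: 2.2
```

Call:
{"fn": "move_arm", "kwargs": {
  "jaw": [0, 0, 0, 0],
  "dp": [
    [0, 0, 0.1],
    [0, 0, 0.1],
    [0, 0, 0.1],
    [0, 0, 0]
  ],
  "turn": [
    [0, 0, 0],
    [0, 0, 0],
    [0, 0, 0],
    [0, 0, 0]
  ]
}}

```text
time_s: 20.75
position: [0.614, 0.1781, 0.1611]
tool_rot: [[0.285, 0.958, 0.005], [0.958, -0.285, -0.001], [0.001, 0.005, -1.0]]
ft_force: [-1.4, 0.6, 6.6]
grip_width: -0.0001
gripper_force: 3.5
```

Call:
{"fn": "move_arm", "kwargs": {
  "jaw": [0, 0, 0],
  "dp": [
    [0, 0, 0.1],
    [0, 0, 0.05],
    [0, 0, 0]
  ],
  "turn": [
    [0, 0, 0],
    [0, 0, 0],
    [0, 0, 0]
  ]
}}

```text
time_s: 21.0
position: [0.6144, 0.1781, 0.1611]
tool_rot: [[0.285, 0.958, 0.008], [0.958, -0.285, -0.001], [0.002, 0.008, -1.0]]
ft_force: [-2.2, -0.5, 14.3]
grip_width: -0.0002
gripper_force: 7.1
```

Call:
{"fn": "move_arm", "kwargs": {
  "jaw": [0, 0],
  "dp": [
    [0, 0, 0.12],
    [0, 0, 0]
  ],
  "turn": [
    [0, 0, 0],
    [0, 0, 0]
  ]
}}

```text
time_s: 21.17
position: [0.6149, 0.1781, 0.161]
tool_rot: [[0.285, 0.958, 0.01], [0.958, -0.285, -0.0], [0.002, 0.01, -1.0]]
ft_force: [-4.2, -0.9, 20.2]
grip_width: -0.0002
gripper_force: 10.1
```

Call:
{"fn": "move_arm", "kwargs": {
  "jaw": [0, 0, 0, 0, 0, 0, 0, 0, 0, 0, 0],
  "dp": [
    [0, 0, -1],
    [0, 0, -2],
    [0, 0, -3],
    [0, 0, -3],
    [0, -3, 0],
    [0, -3, 0],
    [0, -4, 0],
    [0, -4, 0],
    [0, -4, 0],
    [0, 0, 0],
    [0, 0, 0]
  ],
  "turn": [
    [0, 0, 0],
    [0, 0, 0],
    [0, 0, 0],
    [0, 0, 0],
    [0, 0, 0],
    [0, 0, 0],
    [0, 0, 0],
    [0, 0, 0],
    [0, 0, 0],
    [0, 0, 0],
    [0, 0, 0]
  ]
}}

```text
time_s: 22.08
position: [0.4394, 0.23, 0.2473]
tool_rot: [[0.284, 0.959, 0.004], [0.959, -0.284, -0.001], [0.001, 0.004, -1.0]]
ft_force: [0.2, -0.5, 0.3]
grip_width: 0.0
gripper_force: 0.0
```

```bash
python3 - <<'E'
from h import *
go()
T,_,Y=pts("top");Y=Y.reshape(-1,3)
for c,n in(((.612,.176),"yellow"),((.592,.1),"white"),((.571,.035),"green"),((.405,.235),"socket")):
    C=Y[(np.hypot(Y[:,0]-c[0],Y[:,1]-c[1])<.03)&(Y[:,2]>.08)];C=C[C[:,2]>np.percentile(C[:,2],97)-.015];print(n,np.median(C,0).round(4))
im,d,P=pts("scene");save("s5",cv2.resize(im[100:270,280:480],None,fx=3.5,fy=3.5))
E
```

```text
t 22.08 p [0.4394 0.23   0.2473] q [14.  15.6 81.  -0.1 83.2 30.5] F [ 0.2 -0.5  0.3] w 0.0
yellow [0.6115 0.1774 0.161 ]
white [0.5928 0.1006 0.1616]
green [0.5716 0.0359 0.1616]
socket [0.4147 0.2388 0.5443]
```

View pics/s5.png

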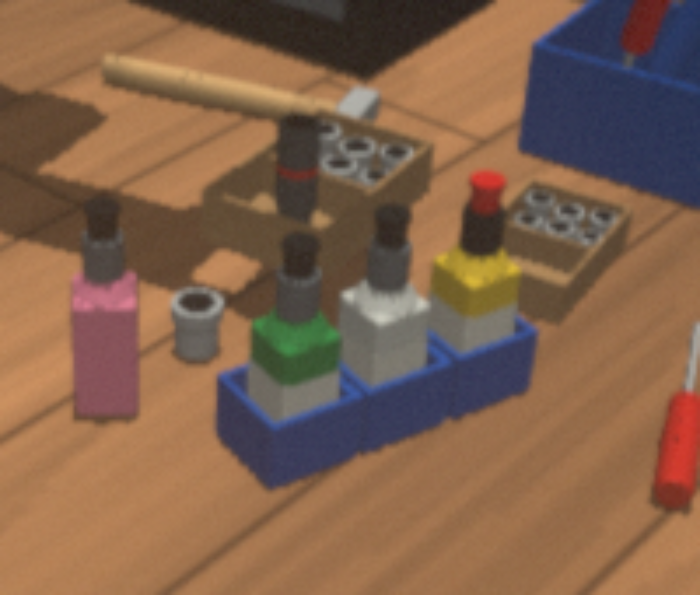

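The yellow bottle stands seated in its bay at (475,270) with the red cap shut; its top is at 0.161, level with the others. The white and green bottles are in place, and the socket stands in the large box's empty half at (297,170).

```bash
python3 -c "
from rig import ticket
print(ticket.close_job())"
```

```text
the job is handed in; nothing more can be done
None
```

The job is handed in: the socket stands in the empty half of the large cardboard box. The yellow bottle is fully down in the freed bay with its red cap pressed shut, and the white and green bottles are still in their bays.

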